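# Sort mould studs by thread pitch on notched gauges

## Robot

A 6-joint arm with a two-finger parallel gripper is mounted at the origin on the work surface. World frame = base frame: x ahead of the robot, y to its left, z up, the work surface at z = 0. Lengths are in m, angles in rad, forces in N, time in s.
With the tool pointing down it reaches from about 0.275 to 0.85 m from the base axis. Payload 19 kg.
Tool frame: the origin (TCP) lies at the very end of the fingers, on their centre line; the grasp point (between the pads) lies arm.grip_depth behind it (arm.grip_depth is the distance from the TCP to the grasp point, in m); z points along the fingers, y is the line along which they close (so a half turn about z gives the same grasp; the last joint's range is limited). The gripper opens to 85 mm and grips with 20 to 120 N. Pads are 22 mm wide; open, the fingers measure 114 mm over their backs; the gripper's body (76 mm by 85 mm) begins 54 mm behind the grasp point. The pads swing forward as they close: fully open they stand 13 mm farther back than shut.
Start: joints at [-1.318, 0.15, 1.437, -0, 1.554, -0.134], TCP at [0.217, -0.532, 0.231] pointing down, gripper open.
Joint ranges: [-2.8, 2.8], [-0.68, 2.1], [0.12, 2.68], [-1.39, 4.53], [0.16, 2.79], [-2.81, 2.81]. Speed limits (rad/s): [1.89, 1.89, 2.22, 3.01, 3.01, 3.01].

## Interface

Orientations are given as a unit quaternion [x, y, z, w].
In Python, from station import status, imaging, job, arm gives the robot as it stands. The module is installed in compiled form; this text tells all that it offers.
- The arm moves only by the tool step_arm, never from a script. Its argument "commands" is a list of rows, each a list of 7 numbers: the opening, from 0 (shut) to 1 (fully open), then the shift along the tool's x, y, z in units of 30 mm (1.0 is 30 mm), then the turn, a rotation vector about the tool's x, y, z in units of 0.12 rad (1.0 is 0.12 rad). In form: [[grip, x, y, z, rx, ry, rz], ...]. A call has 1 to 20 rows; each row shifts and turns the commanded pose from where the row before left it, along the tool's axes as they then stand; what a row does not reach is not made up. A row lasts 1/12 s, in which the tool goes at most 41.7 mm and 7.16 degrees, less where a joint would pass 70% of its speed; a pose out of reach is approached as far as the arm can. A call with a number of a shift or a turn outside -1 to 1 is refused whole. A call with a gripper value outside its range is refused whole. The fingers move at their own pace and stop on an object; the grip force is fixed at half the most. Time passes only in rows, so rows that do not move let the fingers close. It gives the time, the measured TCP pose, the force, the opening and the grip force at its end, in the units of the state.
- status.observe(): the state, without advancing time (a new reading comes with each control period).
- imaging.camera(name): name is "scene" or "top" or "wrist"; returns (picture, depth): 384x512x3 uint8, blue, green, red; 384x512 float32, m along the optical axis (not along the pixel's ray), 0 where there is no reading.
- imaging.camera_params(name): a dict with "K" (3x3 intrinsics, pixels), "D" ([k1, k2, p1, p2, k3] as OpenCV has them; the pictures are not rectified), "pose" (4x4, takes a point from camera to world coordinates). Camera axes: x right, y up, looking along -z (the intrinsics and any distortion apply to the point x, -y, -z); pixel columns grow to the right and rows downward; lengths in m; the calibration is good to about 2 mm. A picture is of the moment at which its call begins: read the wrist's pose just before it. camera_params takes no time and is no camera call; for the wrist camera it gives the pose at the moment of the call.
- job.close_job(): hands the job in; it is judged then, once.
The state is a dict: "clock": time; "joint_positions": joint angles; "joint_velocities": joint speeds; "joint_efforts": joint torques, N m; "eef_pos": TCP position; "ee_rot": TCP orientation; "wrist_force": force on the tool from outside, world axes, zero at the start; "wrist_torque": the same for the moment, N m; "grip_width": finger opening in m; "grip_force": force on a finger pad.
Only numpy, scipy, OpenCV 4.12 (cv2) and the standard library are available. Lean on these libraries where they do the work, as an engineer would, in place of code of your own. Each camera call takes 0.05 s, during which the arm holds its last target. There are 200 camera calls.

## Task

Two threaded mould studs, one coarse and one fine, lie among the plaster casts. Sort them by thread pitch: gently lay the coarse stud in the gauge with the wide notches and the fine stud in the gauge with the narrow notches, each lying fully down in both V saddles with its square middle in the gap between them. The smooth white pin of the same shape has no thread and is not part of the job.

Things in the scene. Friction and masses are not known exactly. Their poses are not given: they have to be found in the camera images.
- coarse_stud_center (a point): centre of a bar 142 mm long, grey steel, pitch 12 mm: four fat ridges and dark grooves on each end. Square middle block 46 mm long, 28 x 28 mm (grasp it from above, across the 28 mm); on either side a round threaded end 48 mm long, 20 mm in diameter. x runs along the bar (ends alike), z is up. Lies on the table, centre 14 mm up; 0.4 to 0.65 kg.
- fine_stud_center (a point): centre of a bar 142 mm long, brass, pitch 4 mm: twelve thin ridges and dark grooves on each end. Square middle block 46 mm long, 28 x 28 mm (grasp it from above, across the 28 mm); on either side a round threaded end 48 mm long, 20 mm in diameter. x runs along the bar (ends alike), z is up. Lies on the table, centre 14 mm up; 0.4 to 0.65 kg.
- coarse_gauge_seat (a point): where the coarse stud's centre belongs, 40 mm above the table. Fixed gauge: blue base 166 x 80 x 10 mm, two aluminium saddles each 44 mm long, 54 mm wide, tops 46 mm above the table, 70 mm apart (clear gap for block and fingers). A V groove 40 mm wide at the top, 20 mm deep, runs through both along x; stud ends lie in it. Blue 12 mm notches up to 5 mm tall line it. z up.
- fine_gauge_seat (a point): where the fine stud's centre belongs, 40 mm above the table. Fixed gauge of the same form and sizes as the coarse one (saddles, 70 mm gap, V groove along x, z up), but with a yellow base and narrow yellow notches at 4 mm pitch.
Mind the look-alikes: they are no part of the job. What is shaped like the part that bears coarse_gauge_seat but orange is not meant.

How it is judged:
At the end, for the whole second after the job is handed in: The coarse stud rests in the coarse (wide-notched) gauge and the fine stud in the fine (narrow-notched) gauge: each centre within 15 mm of its seat along the groove, 8 mm across it and 6 mm in height, each stud within 10 degrees of the groove (either way round), at rest (x of coarse_stud_center in the frame of coarse_gauge_seat between -0.015 and 0.015 m and y of coarse_stud_center in the frame of coarse_gauge_seat between -0.008 and 0.008 m and z of coarse_stud_center in the frame of coarse_gauge_seat between -0.006 and 0.006 m and angle between the x axis of coarse_stud_center and the x axis of coarse_gauge_seat, either way round below 0.18 rad and linear speed of each of coarse_stud, fine_stud below 0.03 m/s and x of fine_stud_center in the frame of fine_gauge_seat between -0.015 and 0.015 m and y of fine_stud_center in the frame of fine_gauge_seat between -0.008 and 0.008 m and z of fine_stud_center in the frame of fine_gauge_seat between -0.006 and 0.006 m and angle between the x axis of fine_stud_center and the x axis of fine_gauge_seat, either way round below 0.18 rad); the robot touches nothing.
It fails at once if the coarse stud is dropped or slammed into its gauge (over 0.7 m/s within 60 mm of the seat) (distance between coarse_stud_center and coarse_gauge_seat below 0.06 m and linear speed of coarse_stud above 0.7 m/s).
It fails at once if the fine stud is dropped or slammed into its gauge (over 0.7 m/s within 60 mm of the seat) (distance between fine_stud_center and fine_gauge_seat below 0.06 m and linear speed of fine_stud above 0.7 m/s).
It also fails if it takes over 51 s, if anything falls off the work surface, if the arm or the gripper's body presses on something with over 40 N, if the wrist force passes 120 N, or if a joint passes its speed limit or range.

## Working session

There is one attempt and no reset: what is moved stays moved. The work goes in short steps, Python scripts to look and compute and a tool call to move; the robot and the scene stay as the last step left them, time stands still between calls to the robot, and variables do not carry over. Pictures are saved under pics/ and viewed, at most 10 in all, crops included, and the job is handed in when it is done.

Besides the shell and the picture viewer there is one more tool, called after "Call:" as name([rows], argument=value, ...), one row to a line, values as JSON. step_arm: Moves the arm, as the interface text tells. Its arguments: {"type":"object","properties":{"commands":{"type":"array","items":{"type":"array","items":{"type":"number"}}}},"required":["commands"]}

```bash
mkdir -p pics; cat > h.py <<'E'
import numpy as np, cv2
from station import status, imaging, job, arm
def snap(name,fn=None):
    P=imaging.camera_params(name); im,d=imaging.camera(name)
    if fn: cv2.imwrite('pics/'+fn,im)
    return im,d,P
def world(P,d):
    h,w=d.shape; u,v=np.meshgrid(np.arange(w),np.arange(h))
    p=cv2.undistortPoints(np.stack([u,v],-1).reshape(-1,1,2).astype(np.float64),np.array(P['K'],float),np.array(P['D'],float)).reshape(h,w,2)
    c=np.stack([p[...,0]*d,-p[...,1]*d,-d,np.ones_like(d)],-1)
    W=(c@np.array(P['pose']).T)[...,:3]; W[d==0]=np.nan
    return W
E
python3 - <<'E'
from h import *
for n in('top','scene'):
    im,d,P=snap(n,n+'1.png'); np.savez(n+'1.npz',im=im,W=world(P,d)); print(n,np.array(P['pose']).round(3).tolist(),P['K'])
s=status.observe(); print(s['clock'],s['eef_pos'],s['ee_rot'],arm.grip_depth)
a=cv2.imread('pics/top1.png')
cv2.imwrite('pics/top1b.png',cv2.resize(a,(800,600),interpolation=cv2.INTER_CUBIC))
E
```

```text
top [[0.018, 0.999, -0.044, 0.462], [-1.0, 0.017, -0.009, 0.012], [-0.008, 0.044, 0.999, 1.234], [0.0, 0.0, 0.0, 1.0]] [[492.99887498   0.         261.63223952]
 [  0.         492.99887498 190.45735186]
 [  0.           0.           1.        ]]
scene [[-0.07, -0.843, 0.534, 0.91], [0.998, -0.056, 0.042, 0.052], [-0.005, 0.535, 0.845, 0.687], [0.0, 0.0, 0.0, 1.0]] [[374.95403545   0.         249.91531493]
 [  0.         374.95403545 190.39128866]
 [  0.           0.           1.        ]]
0.1 [ 0.21683859 -0.53230174  0.23075859] [ 9.81355792e-01  1.92199160e-01 -2.45869985e-05 -5.39484168e-04] 0.0187
```

View pics/top1b.png

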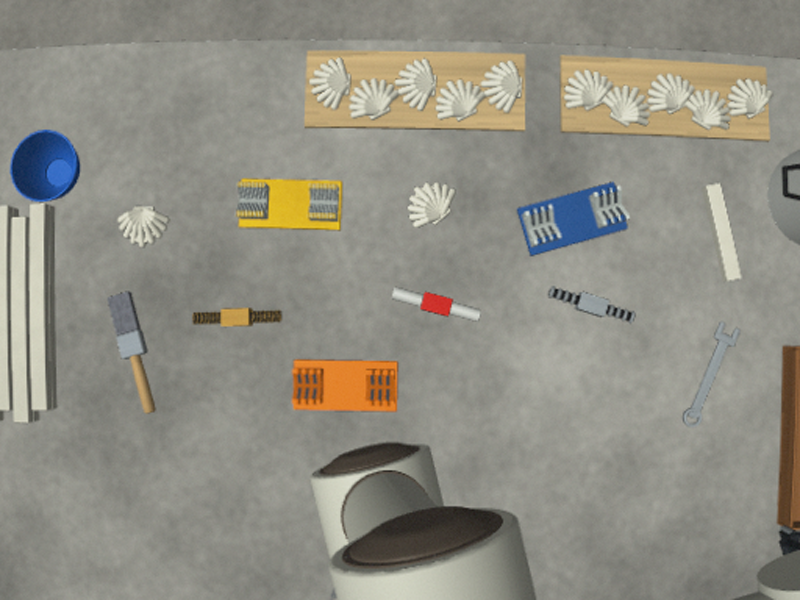

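View pics/scene1.png

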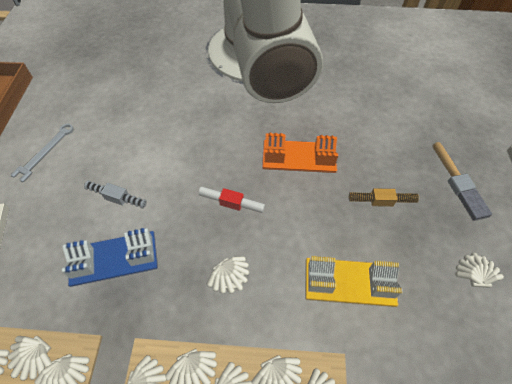

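Top view (800x600): steel coarse stud at (592,304), brass fine stud at (236,317), and the smooth white pin with a red block at (436,303), which is a decoy. Gauges: blue wide notches at (572,218), yellow narrow notches at (289,205), orange at (345,386), which is a decoy. I choose steel to blue and brass to yellow, then check that in one crop.

```bash
cat > m.py <<'E'
from h import *
def rect(p):
    c,s,a=cv2.minAreaRect((p[:,:2]*1000).astype(np.float32)); 
    if s[0]<s[1]: s=s[::-1]; a+=90
    a=(a+90)%180-90
    return np.round(c,1),np.round(s,1),round(a,1)
def comp(mask):
    mask=cv2.morphologyEx(mask.astype(np.uint8),cv2.MORPH_OPEN,np.ones((2,2)))
    return mask
E
python3 - <<'E'
from m import *
for n in('top','scene'):
    z=np.load(n+'1.npz'); im,W=z['im'],z['W']; 
    hsv=cv2.cvtColor(im,cv2.COLOR_BGR2HSV).astype(int); H,S,V=[hsv[...,i] for i in range(3)]
    Wx=np.nan_to_num(W,nan=9)
    def box(x0,x1,y0,y1): return (Wx[...,0]>x0)&(Wx[...,0]<x1)&(Wx[...,1]>y0)&(Wx[...,1]<y1)
    if n=='top':
        for nm,(u,v) in dict(steel=(592,304),brass=(236,317),red=(436,303),blue=(572,218),yel=(289,205),shell=(430,203)).items(): print(nm,Wx[int(v*.64),int(u*.64)].round(3))
    zz=Wx[...,2]; print(n,'table z',np.median(zz[box(.3,.6,-.3,.3)]).round(4))
    for nm,b,col in (('blue',box(.4,.6,-.5,-.1),(H>100)&(H<125)&(S>120)),('yel',box(.4,.62,.03,.5),(H>18)&(H<35)&(S>140))):
        m=comp(b&col&(zz<.02)&(zz>.003)); p=Wx[m>0]; print(nm,len(p),rect(p),np.median(p[:,2]).round(4))
        m=b&(zz>.03)&(zz<.06); p=Wx[m]; print('  saddle',len(p),rect(p),np.percentile(p[:,2],95).round(4))
for n in ('top',):
    z=np.load(n+'1.npz'); im=z['im']
    a=cv2.resize(im[105:215,110:270],(800,550),interpolation=cv2.INTER_CUBIC); b=cv2.resize(im[105:215,250:410],(800,550),interpolation=cv2.INTER_CUBIC)
    cv2.imwrite('pics/crop.png',cv2.resize(np.vstack([a,b]),(436,600)))
E
```

```text
steel [ 0.511 -0.265  0.031]
brass [0.482 0.295 0.026]
red [ 0.51  -0.021  0.027]
blue [ 0.65  -0.238  0.011]
yel [0.662 0.22  0.012]
shell [ 0.669 -0.008  0.022]
top table z 0.0011
blue 30 (array([ 593., -186.]), array([27.3,  7. ]), -86.0) 0.0086
  saddle 52 (array([ 514.5, -251.4]), array([80.1, 26.5]), 75.2) 0.0327
yel 0 (array([0., 0.]), array([0., 0.]), 0.0) nan
  saddle 83 (array([428.1, 187.6]), array([283.1,  57.6]), 67.9) 0.0495
scene table z 0.0002
blue 9 (array([ 596.2, -168.2]), array([6.9, 3.5]), 15.4) 0.0085
  saddle 8 (array([ 506.7, -265.4]), array([30.1, 22. ]), -62.3) 0.0309
yel 0 (array([0., 0.]), array([0., 0.]), 0.0) nan
  saddle 270 (array([425.3, 189.5]), array([289.8,  53.9]), 71.9) 0.049
  return _methods._mean(a, axis=axis, dtype=dtype,
  ret = ret.dtype.type(ret / rcount)
```

View pics/crop.png

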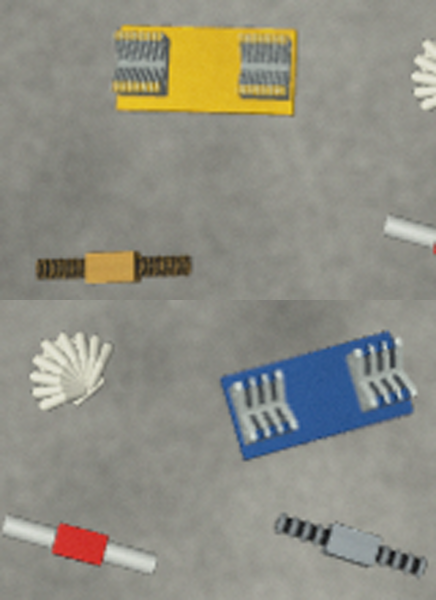

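The crop confirms it: four fat ridges on the grey stud, fine thread on brass, wide blue notches and narrow yellow notches. My x ranges for the gauges were wrong, so I'm measuring again.

```bash
python3 - <<'E'
from m import *
for n in('top','scene'):
    z=np.load(n+'1.npz'); im,W=z['im'],z['W']; 
    hsv=cv2.cvtColor(im,cv2.COLOR_BGR2HSV).astype(int); H,S,V=[hsv[...,i] for i in range(3)]
    Wx=np.nan_to_num(W,nan=9); zz=Wx[...,2]
    def box(x0,x1,y0,y1): return (Wx[...,0]>x0)&(Wx[...,0]<x1)&(Wx[...,1]>y0)&(Wx[...,1]<y1)
    print(n)
    for nm,b,col in (('blue',box(.56,.75,-.36,-.12),(H>100)&(H<125)&(S>120)),('yel',box(.58,.75,.1,.34),(H>18)&(H<35)&(S>140))):
        m=comp(b&col&(zz<.018)&(zz>.003)); p=Wx[m>0]; print(nm,len(p),rect(p),np.median(p[:,2]).round(4))
        p=Wx[b&(zz>.02)&(zz<.07)]; print('  saddle',len(p),rect(p),np.percentile(p[:,2],95).round(4))
    for nm,b,col in (('steel',box(.42,.57,-.36,-.18),(V>0)),('brass',box(.42,.54,.2,.39),V>0)):
        m=comp(b&col&(zz>.008)&(zz<.06)); p=Wx[m>0]; print(nm,len(p),rect(p),np.percentile(p[:,2],90).round(4))
        p=Wx[comp(b&(zz>.0235)&(zz<.06))>0]; print('  block',len(p),rect(p),p.mean(0).round(4))
E
```

```text
top
blue 1020 (array([4765.9, 4380.9]), array([12530.9,   176.2]), 48.3) 0.0102
  saddle 871 (array([ 650. , -239.1]), array([158.3,  57.2]), -73.6) 0.0502
yel 1070 (array([4772. , 4604.5]), array([12196.5,   165.7]), 46.9) 0.0096
  saddle 872 (array([665.1, 218.4]), array([159.2,  56.6]), 89.4) 0.0486
steel 488 (array([ 507.8, -274.8]), array([148.9,  28.6]), 76.1) 0.03
  block 212 (array([ 508.3, -274.3]), array([53.8, 27.9]), 76.1) [ 0.508  -0.2723  0.0262]
brass 505 (array([478.1, 296.6]), array([145.2,  27.5]), -87.8) 0.0294
  block 219 (array([478.4, 288. ]), array([109.6,  27.3]), -88.3) [0.4778 0.2949 0.0249]
scene
blue 1652 (array([4775.8, 4393.2]), array([12499.4,   179.2]), 48.3) 0.0096
  saddle 1687 (array([ 651.6, -236.7]), array([158.9,  57.4]), -73.2) 0.0488
yel 1978 (array([4785.2, 4597.8]), array([12188.4,   137.9]), 46.9) 0.0097
  saddle 1806 (array([667.3, 218.9]), array([160.3,  56.5]), 88.8) 0.0475
steel 702 (array([4715.5, 4353.2]), array([12640.9,    80.4]), 47.7) 0.0286
  block 271 (array([ 514.3, -265.1]), array([45.5, 27. ]), 74.8) [ 0.5156 -0.2636  0.0271]
brass 755 (array([4698.6, 4656.7]), array([12225. ,   128.8]), 45.9) 0.0282
  block 276 (array([482. , 307.5]), array([67.8, 34.4]), -72.7) [0.4859 0.3004 0.0266]
```

Call:
step_arm([
  [1,0,0,0,0,0,-0.97],
  [1,0,0,0,0,0,-0.97],
  [1,0,0,0,0,0,-0.97],
  [1,0,0,0,0,0,-0.97],
  [1,0,0,0,0,0,-0.97],
  [1,0,0,0,0,0,-0.97],
  [1,0,0,0,0,0,-0.97],
  [1,0,0,0,0,0,-0.97],
  [1,0.92,0.61,0.11,0,0,0],
  [1,0.92,0.61,0.11,0,0,0],
  [1,0.92,0.61,0.11,0,0,0],
  [1,0.92,0.61,0.11,0,0,0],
  [1,0.92,0.61,0.11,0,0,0],
  [1,0.92,0.61,0.11,0,0,0],
  [1,0.92,0.61,0.11,0,0,0],
  [1,0.92,0.61,0.11,0,0,0],
  [1,0.92,0.61,0.11,0,0,0],
  [1,0.92,0.61,0.11,0,0,0],
  [1,0.92,0.61,0.11,0,0,0],
  [1,0.92,0.61,0.11,0,0,0],
])

```text
clock: 1.77
eef_pos: [0.5133, -0.2653, 0.1913]
ee_rot: [0.791, 0.612, -0.0, -0.0]
wrist_force: [-0.3, -1.3, -0.2]
grip_width: 0.0861
grip_force: 0.0
```

```bash
cat >> m.py <<'E'
from scipy.spatial.transform import Rotation as R
def pose():
    s=status.observe(); M=R.from_quat(s['ee_rot']).as_matrix(); p=np.array(s['eef_pos'])
    return s,p,M
def togo(target,ang):
    "units in tool axes AFTER the turn; turn units rz first"
    s,p,M=pose(); cur=np.degrees(np.arctan2(M[1,0],M[0,0])); da=(ang-cur+90)%180-90
    a=np.radians(cur+da); d=np.array(target)-p
    x=np.array([np.cos(a),np.sin(a)]); y=np.array([np.sin(a),-np.cos(a)])
    print('t %.2f tcp %s ang %.2f | units x %.3f y %.3f z %.3f rz %.3f'%(s['clock'],p.round(4),cur,d[:2]@x/.03,d[:2]@y/.03,-d[2]/.03,-np.radians(da)/.12))
E
python3 - <<'E'
from m import *
s,p,M=pose()
im,d,P=snap('wrist','w1.png'); W=world(P,d); np.savez('w1.npz',im=im,W=W)
togo([.513,-.266,.1],75.5); print(np.array(P['pose']).round(3).tolist(), M.round(3).tolist())
E
```

```text
t 1.82 tcp [ 0.5164 -0.2617  0.1905] ang 75.64 | units x -0.166 y -0.074 z 3.016 rz 0.021
[[0.968, 0.239, 0.076, 0.532], [-0.251, 0.924, 0.289, -0.191], [-0.001, -0.299, 0.954, 0.335], [0.0, 0.0, 0.0, 1.0]] [[0.25, 0.968, -0.0], [0.968, -0.25, 0.0], [0.0, -0.0, -1.0]]
```

View pics/w1.png

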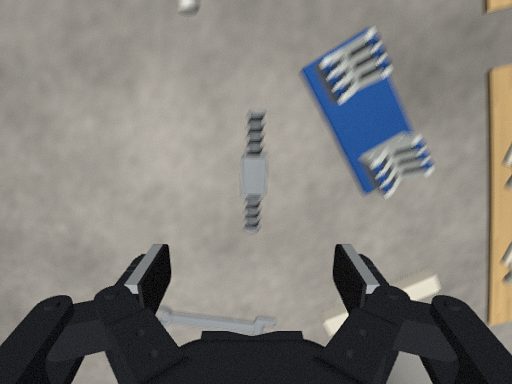

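The wrist view, blurred by residual motion, shows the steel stud centred at (254,175) and the blue gauge at (365,110). I'll take a still frame and measure both.

```bash
cat >> m.py <<'E'
def near(W,im,c,r,z0,z1,sat=None):
    Q=np.nan_to_num(W,nan=9); m=(np.hypot(Q[...,0]-c[0],Q[...,1]-c[1])<r)&(Q[...,2]>z0)&(Q[...,2]<z1)
    n,l,st,ce=cv2.connectedComponentsWithStats(m.astype(np.uint8))
    return Q,l,st,n
def studm(W,im,c,z0=.006,z1=.05,r=.1):
    Q,l,st,n=near(W,im,c,r,z0,z1); i=1+np.argmax(st[1:,4]); p=Q[l==i]
    pb=p[p[:,2]>np.percentile(p[:,2],95)-.005]
    print('stud all',len(p),rect(p),'mean',p.mean(0).round(4),'ztop',np.percentile(p[:,2],95).round(4),'block',rect(pb))
def gaugem(W,im,c):
    Q,l,st,n=near(W,im,c,.11,.02,.07); k=[i for i in range(1,n) if st[i,4]>60]; p=Q[np.isin(l,k)]
    print('gauge saddles',len(p),rect(p),'ztop',np.percentile(p[:,2],95).round(4),k)
    for i in k: print('   ',rect(Q[l==i]))
E
python3 - <<'E'
from m import *
s,p,M=pose()
im,d,P=snap('wrist','w2.png'); W=world(P,d)
studm(W,im,(.512,-.267)); gaugem(W,im,(.651,-.238))
Q=np.nan_to_num(W,nan=9); hsv=cv2.cvtColor(im,cv2.COLOR_BGR2HSV).astype(int)
m=(hsv[...,0]>100)&(hsv[...,0]<125)&(hsv[...,1]>120)&(np.abs(Q[...,2]-.01)<.006)&(np.hypot(Q[...,0]-.65,Q[...,1]+.24)<.12); print('base',rect(Q[m]))
print('table z',np.median(Q[...,2][150:200,150:220]))
z=np.load('top1.npz'); studm(z['W'],im,(.512,-.267)); studm(z['W'],im,(.478,.2966)); z=np.load('scene1.npz'); studm(z['W'],im,(.512,-.267));studm(z['W'],im,(.478,.2966))
togo([.513,-.266,.1],75.5)
E
```

```text
stud all 2181 (array([ 512.3, -268. ]), array([141.9,  27.9]), 73.7) mean [ 0.5135 -0.2636  0.0252] ztop 0.0303 block (array([ 512.8, -267.7]), array([137.4,  27.6]), 74.3)
gauge saddles 5627 (array([ 650.8, -238.3]), array([158.9,  56.7]), -73.1) ztop 0.0504 [1, 2]
    (array([ 634.2, -183.6]), array([56.6, 44.7]), 16.7)
    (array([ 667.4, -292.7]), array([56.5, 45.5]), 16.3)
base (array([ 650.3, -237.9]), array([164.3,  79.3]), -73.2)
table z 0.0014995192555348202
stud all 498 (array([ 510.1, -270.3]), array([143.4,  28.8]), 74.2) mean [ 0.51   -0.2682  0.0235] ztop 0.031 block (array([ 508.7, -274.2]), array([126.8,  28.1]), 73.2)
stud all 520 (array([480.5, 296.9]), array([142.7,  27.5]), -88.4) mean [0.4802 0.2955 0.0234] ztop 0.0308 block (array([480.6, 296.9]), array([123.5,  27.3]), -88.8)
stud all 722 (array([ 513. , -267.1]), array([144.4,  28.7]), 72.9) mean [ 0.5162 -0.2632  0.022 ] ztop 0.0292 block (array([ 513.3, -266.3]), array([141.6,  28.7]), 72.9)
stud all 802 (array([482.9, 298.7]), array([142.9,  29.9]), -89.8) mean [0.4864 0.2976 0.0216] ztop 0.0288 block (array([483.2, 300.6]), array([137.6,  29.8]), 89.5)
t 1.87 tcp [ 0.5146 -0.2635  0.1906] ang 75.72 | units x -0.093 y -0.032 z 3.021 rz 0.032
```

Call:
step_arm([
  [1,-0.05,0.02,0.7,0,0,0.23],
  [1,0,0,0.8,0,0,0],
  [1,0,0,0.8,0,0,0],
  [1,0,0,0.8,0,0,0],
  [1,0,0,0.8,0,0,0],
  [1,0,0,0.8,0,0,0],
  [1,0,0,0.6,0,0,0],
  [1,0,0,0.4,0,0,0],
  [1,0,0,0.3,0,0,0],
  [1,0,0,0.1,0,0,0],
  [1,0,0,0.1,0,0,0],
  [1,0,0,0,0,0,0],
  [1,0,0,0,0,0,0],
])

```text
clock: 2.95
eef_pos: [0.5129, -0.2686, 0.0065]
ee_rot: [0.799, 0.601, 0.0, 0.0]
wrist_force: [0.9, 0.3, 0.5]
grip_width: 0.0853
grip_force: 0.0
```

Call:
step_arm([
  [0,0,0,0,0,0,0],
  [0,0,0,0,0,0,0],
  [0,0,0,0,0,0,0],
  [0,0,0,0,0,0,0],
  [0,0,0,0,0,0,0],
  [0,0,0,0,0,0,0],
  [0,0,0,0,0,0,0],
  [0,0,0,0,0,0,0],
  [0,0,0,0,0,0,0],
  [0,0,0,0,0,0,0],
  [0,0,0,0,0,0,0],
  [0,0,0,0,0,0,0],
])

```text
clock: 3.95
eef_pos: [0.5127, -0.2684, 0.0061]
ee_rot: [0.799, 0.601, 0.0, 0.0]
wrist_force: [-0.9, 0.8, 4.8]
grip_width: 0.027
grip_force: 60.5
```

Call:
step_arm([
  [0,0,0,-0.2,0,0,0],
  [0,0,0,-0.4,0,0,0],
  [0,0,0,-0.6,0,0,0],
  [0,0,0,-0.6,0,0,0],
  [0,0,0,-0.6,0,0,0],
  [0,0,0,-0.4,0,0,0],
  [0,0,0,-0.3,0,0,0],
  [0,0,0,-0.1,0,0,0],
  [0,0,0,0,0,0,0],
  [0,0,0,0,0,0,0],
])

```text
clock: 4.78
eef_pos: [0.5122, -0.2681, 0.101]
ee_rot: [0.799, 0.601, -0.0, -0.001]
wrist_force: [0.1, 0.2, -4.5]
grip_width: 0.0266
grip_force: 59.9
```

```bash
python3 - <<'E'
from m import *
im,d,P=snap('wrist','w3.png'); W=world(P,d)
s,p,M=pose(); print(s['wrist_force'],s['grip_width'],s['grip_force'])
Q=np.nan_to_num(W,nan=9); T=np.stack([(Q-p)@M[:,i] for i in range(3)],-1)  # tool frame
m=(np.abs(T[...,1])<.016)&(np.abs(T[...,0])<.1)&(np.abs(T[...,2])<.03)
q=T[m]; print(len(q),'tool x range',np.percentile(q[:,0],[1,99]).round(4),'y med',np.median(q[:,1]).round(4),'zmin',np.percentile(q[:,2],[2,10]).round(4), rect(q))
e=T[(np.abs(T[...,1])<.016)&(T[...,0]>.03)&(T[...,0]<.1)&(np.abs(T[...,2])<.03)]; print('+x end',len(e),e[:,0].max().round(4),rect(e))
togo([.6506,-.238,.12],-73.2)
E
```

```text
[-1.22529521  0.69923202 -4.73365547] 0.02705433581141464 59.86302137374878
9825 tool x range [-0.0443  0.0704] y med -0.0 zmin [-0.025  -0.0241] (array([8.1, 0.1]), array([126.7,  31.8]), -3.5)
+x end 3165 0.0711 (array([50.6, -0.1]), array([41.1, 19.9]), -0.1)
t 4.83 tcp [ 0.5122 -0.2681  0.1007] ang 73.93 | units x -0.374 y 4.708 z -0.643 rz -4.781
```

View pics/w3.png

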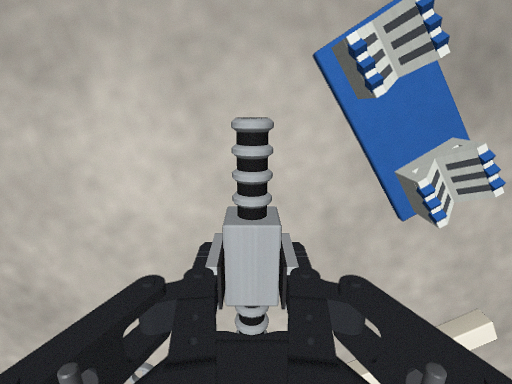

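The stud is held level and centred: its +x end sits at 71 mm in the tool frame. Now I turn it and carry it over the blue gauge.

Call:
step_arm([
  [0,0,0,0,0,0,-0.5],
  [0,0,0,0,0,0,-0.8],
  [0,0,0,0,0,0,-0.8],
  [0,0,0,0,0,0,-0.8],
  [0,0,0,0,0,0,-0.8],
  [0,0,0,0,0,0,-0.7],
  [0,0,0.2,0,0,0,-0.38],
  [0,-0.05,0.5,0,0,0,0],
  [0,-0.05,0.7,0,0,0,0],
  [0,-0.05,0.7,0,0,0,0],
  [0,-0.05,0.7,0,0,0,0],
  [0,-0.05,0.7,0,0,0,0],
  [0,-0.05,0.6,0,0,0,0],
  [0,-0.05,0.4,0,0,0,0],
  [0,-0.02,0.2,0,0,0,0],
  [0,0,0,0,0,0,0],
  [0,0,0,0,0,0,0],
  [0,0,0,0,0,0,0],
])

```text
clock: 6.33
eef_pos: [0.65, -0.2387, 0.1014]
ee_rot: [0.596, 0.803, -0.0, -0.0]
wrist_force: [0.1, 0.8, -5.5]
grip_width: 0.0268
grip_force: 60.0
```

```bash
python3 - <<'E'
from m import *
togo([.6506,-.238,.0315],-73.2)
im,d,P=snap('wrist','w4.png'); W=world(P,d)
s,p,M=pose(); Q=np.nan_to_num(W,nan=9); T=np.stack([(Q-p)@M[:,i] for i in range(3)],-1)
g=(Q[...,2]>.025)&(Q[...,2]<.06)&(np.abs(T[...,0])<.11)&(np.abs(T[...,1])<.05)
n,l,st,c=cv2.connectedComponentsWithStats(g.astype(np.uint8))
for i in range(1,n):
    if st[i,4]>60: q=T[l==i]; print(st[i,4],rect(q),q.min(0).round(4),q.max(0).round(4))
e=T[(np.abs(T[...,1])<.016)&(T[...,0]>.03)&(T[...,0]<.1)&(np.abs(T[...,2])<.03)]; print('+x end',len(e),rect(e))
E
```

```text
t 6.33 tcp [ 0.65   -0.2387  0.1014] ang 106.78 | units x 0.016 y 0.024 z 2.329 rz -0.003
3335 (array([57.2,  1. ]), array([55.7, 43.9]), 90.0) [ 0.0353 -0.0268  0.0486] [0.0791 0.0289 0.0758]
+x end 3185 (array([50.7, -0.3]), array([41.4, 20. ]), -0.1)
```

Call:
step_arm([
  [0,0,0.03,0.2,0,0,0],
  [0,0,0,0.4,0,0,0],
  [0,0,0,0.4,0,0,0],
  [0,0,0,0.4,0,0,0],
  [0,0,0,0.3,0,0,0],
  [0,0,0,0.2,0,0,0],
  [0,0,0,0.15,0,0,0],
  [0,0,0,0.1,0,0,0],
  [0,0,0,0.05,0,0,0],
  [0,0,0,0.05,0,0,0],
  [0,0,0,0.03,0,0,0],
  [0,0,0,0,0,0,0],
  [0,0,0,0,0,0,0],
])

```text
clock: 7.47
eef_pos: [0.6518, -0.2382, 0.0336]
ee_rot: [0.596, 0.803, 0.0, 0.0]
wrist_force: [0.2, 0.3, -5.7]
grip_width: 0.0265
grip_force: 60.0
```

Call:
step_arm([
  [0,0,0,0.03,0,0,0],
  [0,0,0,0.03,0,0,0],
  [0,0,0,0,0,0,0],
  [0,0,0,0,0,0,0],
])

```text
clock: 7.8
eef_pos: [0.6518, -0.2384, 0.0325]
ee_rot: [0.596, 0.803, 0.0, 0.0]
wrist_force: [-3.9, 1.8, 5.1]
grip_width: 0.0266
grip_force: 61.3
```

Gentle contact in the groove. I'll take back the small sideways bias, lower a hair and release.

Call:
step_arm([
  [0,0,-0.03,0,0,0,0],
  [0,0,0,0.02,0,0,0],
  [0,0,0,0,0,0,0],
  [0.5,0,0,0,0,0,0],
  [1,0,0,0,0,0,0],
  [1,0,0,0,0,0,0],
  [1,0,0,0,0,0,0],
  [1,0,0,0,0,0,0],
  [1,0,0,0,0,0,0],
  [1,0,0,0,0,0,0],
  [1,0,0,0,0,0,0],
])

```text
clock: 8.72
eef_pos: [0.6508, -0.2385, 0.0308]
ee_rot: [0.596, 0.803, 0.0, -0.0]
wrist_force: [-0.6, 1.0, -0.8]
grip_width: 0.0857
grip_force: 0.0
```

Call:
step_arm([
  [1,0,0,-0.3,0,0,0],
  [1,0,0,-0.5,0,0,0],
  [1,0,0,-0.8,0,0,0],
  [1,0,0,-0.8,0,0,0],
  [1,0,0,-0.8,0,0,0],
  [1,0,0,-0.8,0,0,0],
  [1,0,0,-0.6,0,0,0],
  [1,0,0,-0.4,0,0,0],
  [1,0,0,0,0,0,0],
  [1,0,0,0,0,0,0],
  [1,0,0,0,0,0,0],
])

```text
clock: 9.63
eef_pos: [0.6504, -0.2383, 0.1795]
ee_rot: [0.596, 0.803, -0.0, -0.001]
wrist_force: [0.0, 0.4, -0.3]
grip_width: 0.0855
grip_force: 0.0
```

```bash
python3 - <<'E'
from m import *
im,d,P=snap('wrist','w5.png'); W=world(P,d); Q=np.nan_to_num(W,nan=9)
a=np.radians(106.8); D=Q[...,:2]-[.6506,-.238]; gx=D@[np.cos(a),np.sin(a)]; gy=D@[-np.sin(a),np.cos(a)]
m=(abs(gx)<.033)&(abs(gy)<.03)&(Q[...,2]>.035)&(Q[...,2]<.08); print('block gx',np.percentile(gx[m],[1,99]).round(4),'gy',np.percentile(gy[m],[1,99]).round(4),'z',np.median(Q[...,2][m]).round(4),m.sum(), 'by angle',rect(np.stack([gx[m],gy[m]],1)))
for lo,hi in((-.079,-.036),(.036,.079)):
    k=(gx>lo)&(gx<hi)&(abs(gy)<.006)&(Q[...,2]>.03)&(Q[...,2]<.08); print('end ztop',k.sum(),np.percentile(Q[...,2][k],[50,95]).round(4))
togo([.481,.297,.19],-88.8)
E
```

```text
block gx [-0.0318  0.0321] gy [-0.0137  0.0134] z 0.0554 1592 by angle (array([-0.1, -0.3]), array([65.9, 28. ]), 0.0)
end ztop 342 [0.0492 0.0516]
end ztop 507 [0.0489 0.0514]
t 9.68 tcp [ 0.6504 -0.2383  0.1794] ang 106.79 | units x 17.957 y -5.271 z -0.355 rz 2.268
```

View pics/w5.png

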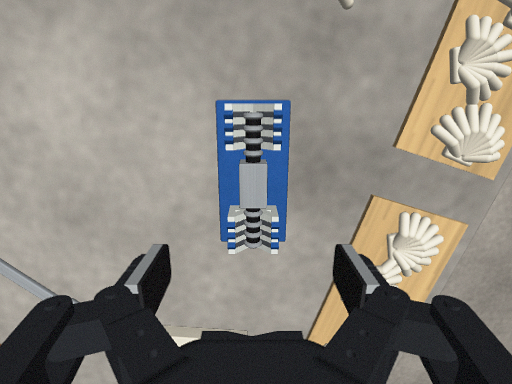

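The steel stud lies fully down in both blue saddles, with its block at (253,185) in the gap. Its top reads 55 mm as expected. Now the brass stud.

Call:
step_arm([
  [1,0,0,0,0,0,0.76],
  [1,0,0,0,0,0,0.76],
  [1,0,0,0,0,0,0.75],
  [1,0.9,-0.26,0,0,0,0],
  [1,0.9,-0.26,0,0,0,0],
  [1,0.9,-0.26,0,0,0,0],
  [1,0.9,-0.26,0,0,0,0],
  [1,0.9,-0.26,0,0,0,0],
  [1,0.9,-0.26,0,0,0,0],
  [1,0.9,-0.26,0,0,0,0],
  [1,0.9,-0.26,0,0,0,0],
  [1,0.9,-0.26,0,0,0,0],
  [1,0.9,-0.26,0,0,0,0],
  [1,0.9,-0.26,0,0,0,0],
  [1,0.9,-0.26,0,0,0,0],
  [1,0.9,-0.26,0,0,0,0],
  [1,0.9,-0.26,0,0,0,0],
  [1,0.9,-0.26,0,0,0,0],
  [1,0.9,-0.26,0,0,0,0],
  [1,0.9,-0.26,0,0,0,0],
])

```text
clock: 11.35
eef_pos: [0.5077, 0.2188, 0.1799]
ee_rot: [0.7, 0.714, -0.001, -0.0]
wrist_force: [0.8, 0.3, 0.4]
grip_width: 0.0854
grip_force: 0.0
```

Call:
step_arm([
  [1,0.9,-0.26,0,0,0,0],
  [1,0.9,-0.26,0,0,0,0],
  [1,0.6,-0.2,0,0,0,0],
  [1,0.26,-0.13,0,0,0,0],
  [1,0,0,0,0,0,0],
  [1,0,0,0,0,0,0],
  [1,0,0,0,0,0,0],
  [1,0,0,0,0,0,0],
])

```text
clock: 12.02
eef_pos: [0.482, 0.2959, 0.1808]
ee_rot: [0.7, 0.714, -0.0, 0.0]
wrist_force: [0.4, 0.5, 0.0]
grip_width: 0.0855
grip_force: 0.0
```

```bash
python3 - <<'E'
from m import *
im,d,P=snap('wrist','w6.png'); W=world(P,d)
studm(W,im,(.481,.297)); gaugem(W,im,(.666,.2186))
Q=np.nan_to_num(W,nan=9); hsv=cv2.cvtColor(im,cv2.COLOR_BGR2HSV).astype(int)
m=(hsv[...,0]>18)&(hsv[...,0]<35)&(hsv[...,1]>140)&(np.abs(Q[...,2]-.01)<.006)&(np.hypot(Q[...,0]-.666,Q[...,1]-.219)<.12); print('base',m.sum(),rect(Q[m]) if m.any() else 0)
togo([.481,.297,.005],-88.8)
E
```

```text
stud all 2476 (array([481.7, 299.1]), array([141.7,  27.8]), -87.0) mean [0.4816 0.3028 0.0253] ztop 0.0303 block (array([481.7, 298.8]), array([140.3,  27.8]), -87.0)
gauge saddles 3788 (array([666.2, 225.3]), array([145.1,  57.4]), 88.7) ztop 0.0485 [1, 2]
    (array([667.2, 275.3]), array([57.4, 45.5]), -1.8)
    (array([665.7, 168.7]), array([56. , 31.4]), -2.3)
base 3632 (array([666.2, 237.9]), array([127.8,  80.7]), 89.1)
t 12.07 tcp [0.482  0.296  0.1809] ang 91.12 | units x 0.035 y -0.032 z 5.862 rz -0.012
```

Call:
step_arm([
  [1,0.1,0,0.6,0,0,-0.2],
  [1,0,0,0.8,0,0,0],
  [1,0,0,0.8,0,0,0],
  [1,0,0,0.8,0,0,0],
  [1,0,0,0.8,0,0,0],
  [1,0,0,0.7,0,0,0],
  [1,0,0,0.5,0,0,0],
  [1,0,0,0.4,0,0,0],
  [1,0,0,0.26,0,0,0],
  [1,0,0,0.1,0,0,0],
  [1,0,0,0.1,0,0,0],
  [1,0,0,0,0,0,0],
  [1,0,0,0,0,0,0],
  [0,0,0,0,0,0,0],
  [0,0,0,0,0,0,0],
  [0,0,0,0,0,0,0],
  [0,0,0,0,0,0,0],
  [0,0,0,0,0,0,0],
  [0,0,0,0,0,0,0],
  [0,0,0,0,0,0,0],
])

```text
clock: 13.73
eef_pos: [0.4817, 0.3, 0.0056]
ee_rot: [0.691, 0.723, 0.0, 0.0]
wrist_force: [-0.6, -0.9, 5.8]
grip_width: 0.0267
grip_force: 60.3
```

Call:
step_arm([
  [0,0,0,0,0,0,0],
  [0,0,0,0,0,0,0],
  [0,0,0,0,0,0,0],
  [0,0,0,0,0,0,0],
  [0,0,0,0,0,0,0],
])

```text
clock: 14.15
eef_pos: [0.4817, 0.3, 0.0056]
ee_rot: [0.691, 0.723, 0.0, 0.0]
wrist_force: [-0.2, -0.1, 4.4]
grip_width: 0.0266
grip_force: 60.3
```

Call:
step_arm([
  [0,0,0,-0.2,0,0,0],
  [0,0,0,-0.4,0,0,0],
  [0,0,0,-0.6,0,0,0],
  [0,0,0,-0.6,0,0,0],
  [0,0,0,-0.6,0,0,0],
  [0,0,0,-0.4,0,0,0],
  [0,0,0,-0.3,0,0,0],
  [0,0,0,-0.1,0,0,0],
  [0,0,0,0,0,0,0],
  [0,0,0,0,0,0,0],
])

```text
clock: 14.98
eef_pos: [0.4812, 0.2998, 0.1004]
ee_rot: [0.691, 0.723, -0.0, -0.0]
wrist_force: [-0.5, 0.4, -5.6]
grip_width: 0.0266
grip_force: 59.8
```

```bash
cat >> m.py <<'E'
def hand(fn):
    im,d,P=snap('wrist',fn); W=world(P,d)
    s,p,M=pose(); Q=np.nan_to_num(W,nan=9); T=np.stack([(Q-p)@M[:,i] for i in range(3)],-1)
    g=(Q[...,2]>.025)&(Q[...,2]<.06)&(np.abs(T[...,0])<.11)&(np.abs(T[...,1])<.05)
    n,l,st,c=cv2.connectedComponentsWithStats(g.astype(np.uint8))
    for i in range(1,n):
        if st[i,4]>60: q=T[l==i]; print('saddle',st[i,4],rect(q),q.min(0).round(4),q.max(0).round(4))
    e=T[(np.abs(T[...,1])<.016)&(T[...,0]>.03)&(T[...,0]<.1)&(np.abs(T[...,2])<.03)]; print('+x end',len(e),e[:,0].max().round(4),rect(e))
    b=T[(np.abs(T[...,1])<.016)&(abs(T[...,0])<.02)&(np.abs(T[...,2])<.035)]; print('block top',np.percentile(b[:,2],10).round(4),s['wrist_force'].round(1),s['grip_force'])
E
python3 - <<'E'
from m import *
hand('w7.png'); togo([.6662,.2185,.0315],88.8)
E
```

```text
+x end 3277 0.0698 (array([49.9, -0.4]), array([39.9, 19.9]), -0.3)
block top -0.0251 [ 0.3 -1.1 -4.7] 59.8436039686203
t 15.03 tcp [0.4811 0.2997 0.1002] ang 92.57 | units x -2.577 y 6.226 z 2.290 rz 0.548
```

Call:
step_arm([
  [0,0,0,0,0,0,0.25],
  [0,0,0,0,0,0,0.3],
  [0,-0.12,0.3,0,0,0,0],
  [0,-0.2,0.5,0,0,0,0],
  [0,-0.28,0.7,0,0,0,0],
  [0,-0.32,0.78,0,0,0,0],
  [0,-0.32,0.78,0,0,0,0],
  [0,-0.32,0.78,0,0,0,0],
  [0,-0.32,0.78,0,0,0,0],
  [0,-0.28,0.7,0,0,0,0],
  [0,-0.2,0.5,0,0,0,0],
  [0,-0.12,0.3,0,0,0,0],
  [0,-0.06,0.1,0,0,0,0],
  [0,0,0,0,0,0,0],
  [0,0,0,0,0,0,0],
  [0,0,0,0,0,0,0],
])

```text
clock: 16.37
eef_pos: [0.6657, 0.2202, 0.1012]
ee_rot: [0.714, 0.7, -0.0, -0.0]
wrist_force: [0.5, -0.7, -5.0]
grip_width: 0.0265
grip_force: 59.9
```

```bash
python3 - <<'E'
from m import *
hand('w8.png'); togo([.6662,.2197,.0315],88.8)
E
```

```text
saddle 3231 (array([55.1,  0.7]), array([56. , 44.2]), 89.6) [ 0.0328 -0.0275  0.0507] [0.0773 0.0286 0.0744]
+x end 3271 0.0696 (array([49.8, -0.5]), array([39.6, 19.9]), -0.0)
block top -0.0247 [ 0.7  0.8 -4.8] 59.93548035621643
t 16.42 tcp [0.6658 0.2203 0.1013] ang 88.84 | units x -0.021 y 0.015 z 2.328 rz 0.005
```

Call:
step_arm([
  [0,-0.02,0.01,0.2,0,0,0],
  [0,0,0,0.4,0,0,0],
  [0,0,0,0.4,0,0,0],
  [0,0,0,0.4,0,0,0],
  [0,0,0,0.3,0,0,0],
  [0,0,0,0.2,0,0,0],
  [0,0,0,0.15,0,0,0],
  [0,0,0,0.1,0,0,0],
  [0,0,0,0.05,0,0,0],
  [0,0,0,0.05,0,0,0],
  [0,0,0,0.03,0,0,0],
  [0,0,0,0.03,0,0,0],
  [0,0,0,0,0,0,0],
  [0,0,0,0,0,0,0],
])

```text
clock: 17.58
eef_pos: [0.6669, 0.2192, 0.0321]
ee_rot: [0.715, 0.7, 0.0, 0.0]
wrist_force: [1.7, -0.7, -4.5]
grip_width: 0.0268
grip_force: 60.2
```

Call:
step_arm([
  [0,0,0,0.03,0,0,0],
  [0,0,0,0.02,0,0,0],
  [0,0,0,0,0,0,0],
  [0,0,0,0,0,0,0],
])

```text
clock: 17.92
eef_pos: [0.6671, 0.2192, 0.0318]
ee_rot: [0.714, 0.7, 0.001, 0.0]
wrist_force: [-4.7, -2.5, 9.0]
grip_width: 0.0268
grip_force: 62.0
```

Contact with low force; release and rise.

Call:
step_arm([
  [0,0,-0.02,0,0,0,0],
  [0,0,0,0,0,0,0],
  [0.5,0,0,0,0,0,0],
  [1,0,0,0,0,0,0],
  [1,0,0,0,0,0,0],
  [1,0,0,0,0,0,0],
  [1,0,0,0,0,0,0],
  [1,0,0,0,0,0,0],
  [1,0,0,0,0,0,0],
  [1,0,0,0,0,0,0],
])

```text
clock: 18.75
eef_pos: [0.6661, 0.2192, 0.0303]
ee_rot: [0.715, 0.7, -0.0, -0.0]
wrist_force: [-0.7, 0.1, 0.3]
grip_width: 0.0856
grip_force: 0.0
```

Call:
step_arm([
  [1,0,0,-0.3,0,0,0],
  [1,0,0,-0.5,0,0,0],
  [1,0,0,-0.8,0,0,0],
  [1,0,0,-0.8,0,0,0],
  [1,0,0,-0.8,0,0,0],
  [1,0,0,-0.8,0,0,0],
  [1,0,0,-0.6,0,0,0],
  [1,0,0,-0.4,0,0,0],
  [1,0,0,0,0,0,0],
  [1,0,0,0,0,0,0],
  [1,0,0,0,0,0,0],
])

```text
clock: 19.67
eef_pos: [0.6657, 0.2191, 0.179]
ee_rot: [0.715, 0.7, -0.001, -0.001]
wrist_force: [0.5, 0.1, -0.9]
grip_width: 0.0853
grip_force: 0.0
```

```bash
python3 - <<'E'
from m import *
im,d,P=snap('wrist','w9.png'); W=world(P,d); Q=np.nan_to_num(W,nan=9)
im2,_,_=snap('scene','s2.png')
a=np.radians(88.8); D=Q[...,:2]-[.6662,.2185]; gx=D@[np.cos(a),np.sin(a)]; gy=D@[-np.sin(a),np.cos(a)]
m=(abs(gx)<.033)&(abs(gy)<.03)&(Q[...,2]>.05)&(Q[...,2]<.08); print('block gx',np.percentile(gx[m],[1,99]).round(4),'gy',np.percentile(gy[m],[1,99]).round(4),'z',np.median(Q[...,2][m]).round(4))
for lo,hi in((-.079,-.036),(.036,.079)):
    k=(gx>lo)&(gx<hi)&(abs(gy)<.006)&(Q[...,2]>.03)&(Q[...,2]<.08); print('end ztop',k.sum(),np.percentile(Q[...,2][k],[50,95]).round(4))
cv2.imwrite('pics/final.png',np.hstack([im[80:300,140:400],im2[200:330,40:420][:, :][:130].repeat(1,0)][:1]+[cv2.resize(im2[215:315,40:420],(836,220))[:, :520]]))
E
```

```text
block gx [-0.03    0.0299] gy [-0.0142  0.0134] z 0.0555
end ztop 337 [0.0499 0.0516]
end ztop 522 [0.0496 0.0516]
```

View pics/final.png

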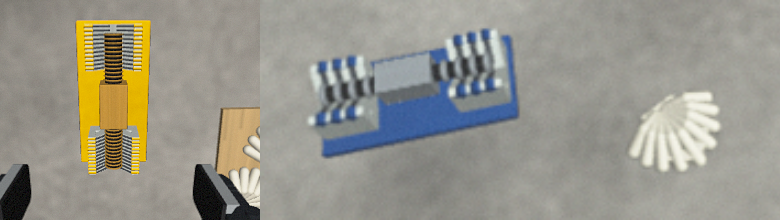

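The brass stud lies in the yellow gauge (block at (113,105)) and the steel stud in the blue one (block at (403,75)). Both are fully down and the arm is clear, so I'm handing in.

```bash
python3 -c "from station import job; print(job.close_job())"
```

```text
the job is handed in; nothing more can be done
None
```

Both studs are in their gauges, the coarse steel stud in the blue one and the fine brass stud in the yellow one, each fully down with its block in the gap; the job was handed in at about 20 s, and the station returned no verdict.

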